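# Pump a memo block tight in the padding press and hold it

## Task

Stand the banded block of memo slips upright on the bed of the padding press, roughly centred and square between the soft pusher pad and the wooden end stop, and let go of it. Then squeeze and release the pump trigger against the fixed grip, gently, stroke by stroke (never push the rod or pusher by hand), until the pad has pressed the block against the stop, and finish still squeezing the trigger so that the block stays firmly clamped for its spine to be glued, without crushing it. Leave the glue bottle, the stapler and the finished pad where they are.

Things in the scene. Friction and masses are not known exactly. Their poses are not given: they have to be found in the camera images.
- memo_block: loose block of white memo slips on edge between two brown chipboard backs, with a tan paper band: 56 mm (x) by 80 mm (y, through the stack; the chipboard backs are its y faces) by 70 mm high, 0.25 kg. Origin: centre of its underside. It stands on the table; take it across its 56 mm width from above. In the press its y must lie along the press's y, either way round
- press: fixed padding press: plywood board 120 (x) by 320 mm (y), bed 15 mm above the table. Origin on the table; +y points from pump head to end stop. At x = 0: grey pump head (38 mm wide) y = -105 to -39 mm; wooden stop, 76 mm wide, top at z = 79 mm, face at y = 145 mm; toothed rod at z = 48 mm, tail to y = -201 mm. On the head an upright fixed grip (26 x 20 mm, top z = 164 mm), trigger on its +y side
- press_bed (a point): point on the bed surface (z = 15 mm over the table) 95 mm to +y of the press's origin, between pad and stop; a block centred here stands 10 mm from the stop. Axes are the press's
- grip_back (a point): point at the middle of the fixed grip's back face (the face towards -y of the press), 142 mm above the table, at press (0, -101.2, 142) mm; one finger bears here. Axes are the press's
- trigger_front (a point): front of the black finger roll (16 mm thick, 26 mm wide, level) across the trigger, towards the press's +y, 142 mm above the table: the other finger bears here. Along y it is 56 mm from grip_back when released, 38 mm when fully squeezed. The grip does not yield, so centre the fingers about 19 mm to +y of grip_back; they must open to 62 mm or more for the trigger to come fully back
- trigger (a joint): trigger lever, 18 mm wide, pivot 88 mm and top 155 mm above the table: 0 rad released (leaning to +y), 0.34 rad fully squeezed, where it stops. A spring returns it (3 to 5 N at the finger). A full stroke advances the rod 10 mm by a pawl in 5 mm teeth. Stopping short of 0.33 under a gentle squeeze: the pad bears on the block. At its end: release fully, squeeze again
- pusher (a joint): travel of rod and pusher plate towards the stop, 0 to 0.062 m; the pad's face stands at press y = 20 mm + this. It starts at 0 to 12 mm, so the gap is 33 to 45 mm longer than the block. A light drag (6 N) keeps it in place when the trigger is released, but there is no lock: clamping pressure lasts only while the trigger is squeezed
- pad_face (a point): centre of the face of the soft black rubber pad (50 mm wide, 46 mm high) on the pusher plate, 49 mm above the table; the pad gives 1 mm for 8 N, at most 6 mm. It presses with about 1.6 times the finger force on the trigger less some 12 N (20 N squeeze: about 20 N); above 60 N the block is crushed, so squeeze with 20 to 30 N
- soft_pad: the soft black rubber pad itself, 50 x 10 x 46 mm, on the pusher plate; origin at the centre of its back
- glue_bottle: bystander: teal paste bottle with a blue cap, 43 mm round, 128 mm high, standing; origin under its centre
- stapler: bystander: red and black desk stapler, 36 x 150 x 53 mm; origin under its centre
- finished_pad: bystander: thin finished pad of slips between chipboard covers, lying flat, 56 x 70 x 12 mm; origin under its centre
Things that resemble listed ones, but are neither listed nor needed, are in the scene too. Of the things that look like the memo_block, take the one that is nearest to the robot's base at the start.

How it is judged:
On the way, in this order (a step that is already met when the one before it is completed fails the run):
1. the block stands upright and let go on the press bed, between pad and stop (x of memo_block in the frame of press between -0.015 and 0.015 m and y of memo_block in the frame of press between 0.06 and 0.112 m and z of memo_block in the frame of press between 0.011 and 0.02 m and angle between memo_block's own z axis and vertical below 0.07 rad and angle between the y axis of memo_block and the y axis of press, either way round below 0.25 rad and contact force between the fingers and memo_block below 0.2 N), for 0.2 s.
2. the trigger has pumped the pad onto the block and the block onto the stop (contact force between soft_pad and memo_block above 4 N and contact force between the fingers and trigger above 2 N and y of memo_block in the frame of press above 0.102 m), for 0.05 s.
At the end, for the whole second after the job is handed in: the block stands upright on the bed (within 15 mm of the middle, square within 0.1 rad), against the stop (within 3 mm), not touched by the fingers, the pad pressing it with 10 to 60 N while the fingers hold the trigger squeezed (more than 6 N on it) (x of memo_block in the frame of press between -0.015 and 0.015 m and y of memo_block in the frame of press between 0.102 and 0.112 m and z of memo_block in the frame of press between 0.011 and 0.02 m and angle between memo_block's own z axis and vertical below 0.07 rad and angle between the y axis of memo_block and the y axis of press, either way round below 0.1 rad and contact force between the fingers and memo_block below 0.2 N and contact force between soft_pad and memo_block between 10 and 60 N and contact force between the fingers and trigger above 6 N and value of joint trigger above 0.04 rad and linear speed of memo_block below 0.02 m/s); the arm keeps its last pose, push and grip.
It fails at once if the block is crushed: the pad presses on it with more than 60 N (contact force between soft_pad and memo_block above 60 N).
It fails at once if the rod or pusher is pushed by hand (contact force between any of the fingers, the arm and pusher above 4 N).
It fails at once if a bystander is moved more than 30 mm or tipped (distance of any of glue_bottle, stapler, finished_pad from where it was at the start of the episode above 0.03 m or angle between glue_bottle's own z axis and vertical above 0.5 rad).
It also fails if it takes over 58 s, if anything falls off the work surface, if the arm or the gripper's body presses on something with over 40 N, if the wrist force passes 120 N, or if a joint passes its speed limit or range.

## Robot

A 6-joint arm with a two-finger parallel gripper is mounted at the origin on a cart in front of the work surface, level with it; the furniture and walls round the work are solid. World frame = base frame: x ahead of the robot, y to its left, z up, the work surface at z = 0. Lengths are in m, angles in rad, forces in N, time in s.
With the tool pointing down it reaches from about 0.3 to 0.875 m from the base axis. Payload 4.2 kg.
Tool frame: the origin (TCP) lies between the finger pads; the fingertips stand manip.tips_ahead ahead of it and the grasp point (between the pads) is the TCP (manip.tips_ahead is the distance from the TCP to the fingertips, in m); z points along the fingers, y is the direction in which the jaws open and shut (so a half turn about z gives the same grasp; the last joint's range is limited). The gripper opens to 85 mm and grips with 20 to 120 N. Pads are 22 mm wide; open, the fingers measure 114 mm over their backs; the gripper's body (76 mm by 85 mm) begins 54 mm behind the grasp point. The pads swing forward as they close: fully open they stand 13 mm farther back than shut.
Start: joints at [-1.199, 0.32, 1.565, -0, 1.257, -0.02], TCP at [0.22, -0.531, 0.25] pointing down, gripper open.
Joint ranges: [-3.11, 3.11], [-0.84, 2.01], [0.21, 2.61], [-1.34, 4.49], [0.05, 2.63], [-2.56, 2.56]. Speed limits (rad/s): [2.57, 2.57, 3.14, 3.14, 3.14, 3.14].

## Interface

Orientations are given as a rotation vector (axis times angle).
In Python, from cell import sensors, eyes, manip gives the robot as it stands.
- The arm moves only by the shell command python3 -m handwheel 'ROWS' [FORCE]. ROWS is JSON, a list that holds one entry, the list of rows, each a list of 5 numbers: the closure, from -1 (fully open) to 1 (shut), then the shift along the tool's x, y, z in m, then the turn about the tool's z in rad. In form: [[[fingers, dx, dy, dz, yaw], ...]]. A call has 1 to 8 rows; each row is the pose to reach, as a shift and turn from the pose commanded when the call began, along the tool's axes at that moment; what a row does not reach only later rows make up. A row lasts 1/8 s, in which the tool goes at most 62.5 mm and 10.7 degrees, less where a joint would pass 70% of its speed; a pose out of reach is approached as far as the arm can. A call with a gripper value outside its range is refused whole. The fingers move at their own pace and stop on an object; FORCE is the grip in N (left out, the last holds). Time passes only in rows, so rows that repeat a pose let the fingers close. It gives the time, the measured TCP pose, the force and the opening at its end, in the units of the state.
- sensors.get_state(): the state, without advancing time (a new reading comes with each control period).
- eyes.get_image(name): name is "side" or "top" or "wrist"; returns (picture, depth): 400x640x3 uint8, red, green, blue; 400x640 float32, m along the optical axis (not along the pixel's ray), 0 where there is no reading.
- eyes.camera_info(name): a dict with "vfov" (degrees; the focal length in pixels is half the picture's height over the tangent of half this angle, whatever the lens; pixels are square), "cx", "cy" (the principal point, pixels), "R" (3x3) and "t" (3): a world point X has camera coordinates R X + t; the wrist camera has in their place "mount" (4x4, takes a point from camera to tool coordinates, whose origin is the TCP and whose axes are the flange's). Camera axes: x right, y down, z forward; pixel columns grow to the right and rows downward; lengths in m; the calibration is good to about 2 mm. A picture is of the moment at which its call begins: read the wrist's pose just before it. camera_info takes no time and is no camera call.
- manip.job_done(): hands the job in, once; it reports no verdict.
The state is a dict: "time_s": time; "joint_pos": joint angles; "qvel": joint speeds; "joint_efforts": joint torques, N m; "ee_pos": TCP position; "eef_rot": TCP orientation; "ft_force": force on the tool from outside, world axes, zero at the start; "torque": the same for the moment, N m; "grip_width": opening from 0.0 (shut) to 1.0 (fully open).
Only numpy, scipy, OpenCV 4.12 (cv2) and the standard library are available. Lean on these libraries where they do the work, as an engineer would, in place of code of your own. Each camera call takes 0.05 s, during which the arm holds its last target.

## Working session

There is one attempt and no reset: what is moved stays moved. The work goes in short steps, Python scripts to look and compute and a shell command to move; the robot and the scene stay as the last step left them, time stands still between calls to the robot, and variables do not carry over. Pictures are saved under pics/ and viewed, and the job is handed in when it is done.

```bash
mkdir -p pics; ls; cat > h.py <<'E'
import numpy as np, cv2
from cell import sensors, eyes, manip
from scipy.spatial.transform import Rotation as Ro
def cam(n):
    i=eyes.camera_info(n); f=200/np.tan(np.radians(i['vfov'])/2)
    return i,f
def world(n,u,v,z,st=None):
    # z depth -> world
    i,f=cam(n)
    p=np.stack([(np.asarray(u)-i['cx'])*z/f,(np.asarray(v)-i['cy'])*z/f,np.asarray(z)+0*np.asarray(u)],-1)
    if 'R' in i and n!='wrist':
        return (p-np.array(i['t']))@np.array(i['R'])
    M=np.array(i['mount']); q=p@M[:3,:3].T+M[:3,3]
    R=Ro.from_rotvec(st['eef_rot']).as_matrix()
    return q@R.T+np.array(st['ee_pos'])
E
python3 - <<'E'
from h import *
s=sensors.get_state(); print(s['time_s'],s['ee_pos'],s['eef_rot'],s['ft_force'],manip.tips_ahead)
for n in ['top','side','wrist']:
    im,d=eyes.get_image(n); cv2.imwrite(f'pics/{n}0.png',im[:,:,::-1]); np.savez(f'{n}0.npz',im=im,d=d)
    i=eyes.camera_info(n); print(n,i)
E
```

```text
pics
0.0 [ 0.21939249 -0.53102024  0.24949006] [-3.07983237e+00 -6.11118586e-01  5.06481717e-04] [-0.39001765  0.13892639 -0.33319562] 0.019
top {'vfov': 47.49526915002082, 'cx': 323.615132986088, 'cy': 196.90458630941822, 'R': array([[-0.50481536, -0.86317542,  0.00946868],
       [-0.82282507,  0.47784267, -0.30761225],
       [ 0.26099879, -0.16307846, -0.95146469]]), 't': array([0.27048801, 0.47228613, 1.45072936])}
side {'vfov': 51.421419618702075, 'cx': 321.2689560077372, 'cy': 190.12938635166324, 'R': array([[-0.98851664, -0.14956401, -0.02157449],
       [-0.06302466,  0.53782056, -0.84070027],
       [ 0.13734171, -0.82968648, -0.54107079]]), 't': array([0.54158027, 0.11164485, 1.30292505])}
wrist {'vfov': 71.98405391810344, 'cx': 322.23653502075393, 'cy': 198.33749960253527, 'mount': array([[ 7.71374788e-04, -9.61685541e-01, -2.74153836e-01,
         7.07950496e-02],
       [ 9.99999297e-01,  9.88583121e-04, -6.54128536e-04,
         3.76063527e-04],
       [ 9.00089809e-04, -2.74153139e-01,  9.61685628e-01,
        -1.23582386e-01],
       [ 0.00000000e+00,  0.00000000e+00,  0.00000000e+00,
         1.00000000e+00]])}
```

View pics/top0.png

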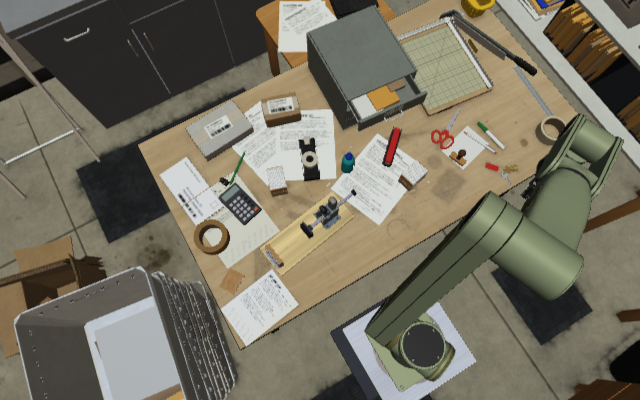

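View pics/side0.png

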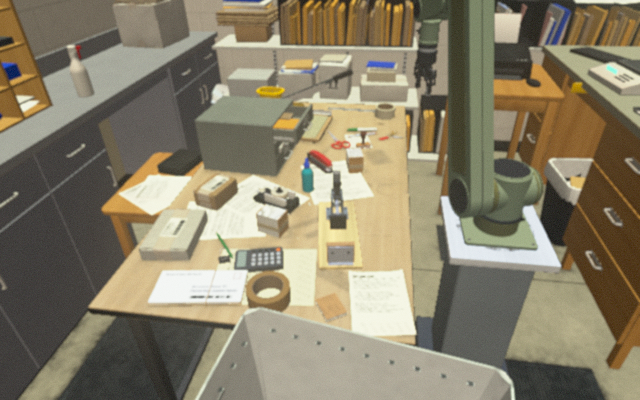

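View pics/wrist0.png

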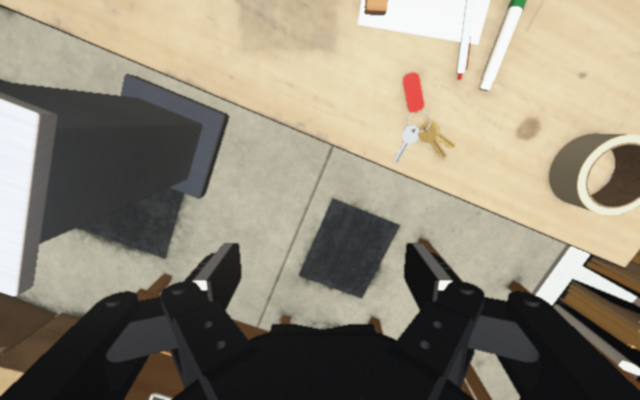

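Two candidates look like the block: top (277,180) / side (272,220), and top (405,182) / side (355,158). Enlarging.

```bash
python3 - <<'E'
from h import *
t=np.load('top0.npz'); s=np.load('side0.npz')
a=cv2.resize(t['im'][110:285,225:425],None,fx=4,fy=4,interpolation=cv2.INTER_CUBIC)[:600]
cv2.imwrite('pics/topc.png',cv2.resize(t['im'][130:280,235:435],None,fx=4,fy=4,interpolation=cv2.INTER_CUBIC)[:,:,::-1])
cv2.imwrite('pics/sidec.png',cv2.resize(s['im'][130:280,210:410],None,fx=4,fy=4,interpolation=cv2.INTER_CUBIC)[:,:,::-1])
for n,pts in [('top',[(277,172),(405,180),(277,190),(346,160),(392,145),(310,158),(268,258),(326,208),(331,202),(306,231)]),('side',[(272,215),(355,155),(355,163),(340,250),(340,235),(338,185),(338,205),(307,175),(320,160)])]:
    d={'top':t,'side':s}[n]['d']
    for u,v in pts: print(n,u,v,world(n,u,v,d[v,u]).round(3))
E
```

```text
top 277 172 [0.702 0.088 0.071]
top 405 180 [ 0.46  -0.278  0.06 ]
top 277 190 [0.65  0.118 0.056]
top 346 160 [ 0.615 -0.134  0.09 ]
top 392 145 [ 0.595 -0.314  0.053]
top 310 158 [ 0.689 -0.034  0.075]
top 268 258 [0.47  0.255 0.009]
top 326 208 [0.505 0.01  0.081]
top 331 202 [ 0.494 -0.001  0.16 ]
top 306 231 [0.472 0.105 0.072]
side 272 215 [0.68  0.117 0.067]
side 355 155 [ 0.462 -0.302  0.064]
side 355 163 [ 0.46  -0.282  0.041]
side 340 250 [0.458 0.243 0.06 ]
side 340 235 [0.472 0.122 0.014]
side 338 185 [0.487 0.04  0.14 ]
side 338 205 [0.49  0.019 0.052]
side 307 175 [ 0.616 -0.126  0.069]
side 320 160 [ 0.596 -0.288  0.042]
```

View pics/topc.png

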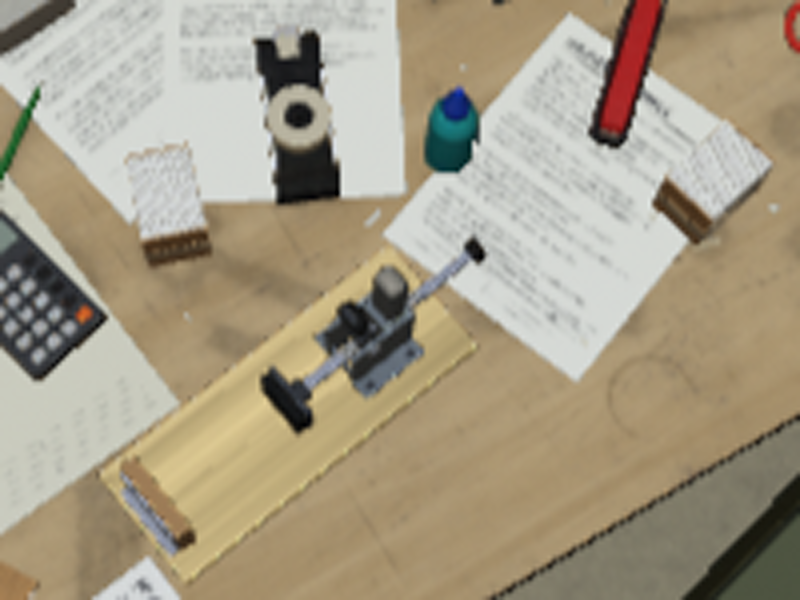

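View pics/sidec.png

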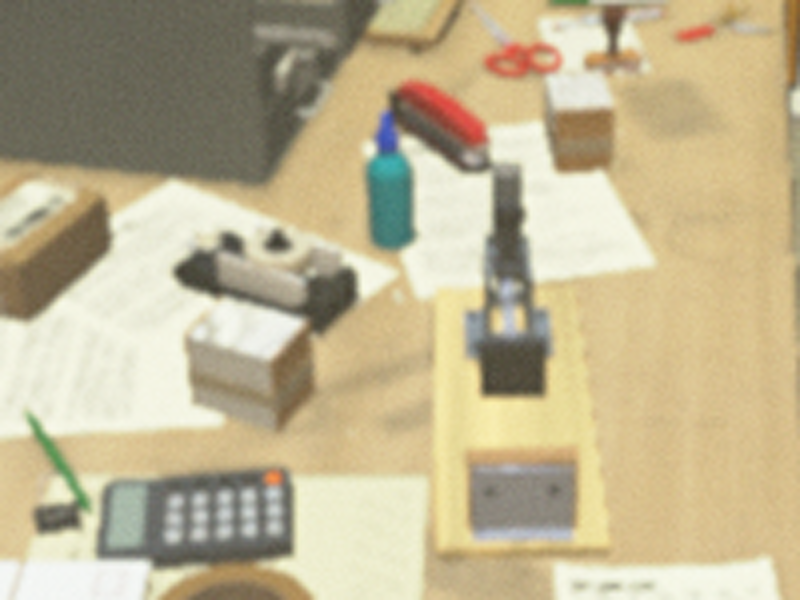

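The block nearest the base is the one by the stapler, at about (0.46,-0.28), 0.54 m away. The other, at (0.68,0.11), is 0.69 m away. Next I'll fit its pose and the press's pose from the depth images.

```bash
python3 - <<'E'
from h import *
V,U=np.mgrid[0:400,0:640]
P={}
for n in ['top','side']:
    d=np.load(n+'0.npz')['d']; P[n]=world(n,U.ravel(),V.ravel(),d.ravel())[d.ravel()>0]
np.savez('cloud.npz',**P)
def sel(n,c,r,z0,z1):
    p=P[n]; m=(np.hypot(p[:,0]-c[0],p[:,1]-c[1])<r)&(p[:,2]>z0)&(p[:,2]<z1); return p[m]
for n in P:
    p=sel(n,(.46,-.285),.075,.062,.08); 
    print(n,len(p),p.mean(0).round(4),cv2.minAreaRect(p[:,:2].astype(np.float32)))
    p=sel(n,(.46,-.285),.09,.02,.08); print(' all',len(p),cv2.minAreaRect(p[:,:2].astype(np.float32)))
    # table height
    print(' table', np.median(sel(n,(.40,-.05),.03,-.02,.02)[:,2]))
    # board
    p=sel(n,(.48,.08),.25,.010,.021); print(' board',len(p),cv2.minAreaRect(p[:,:2].astype(np.float32)))
    p=sel(n,(.465,.2),.12,.06,.095); print(' stop',len(p),p.mean(0).round(4),cv2.minAreaRect(p[:,:2].astype(np.float32)))
    p=sel(n,(.5,.0),.1,.13,.2); print(' grip',len(p),p.mean(0).round(4),cv2.minAreaRect(p[:,:2].astype(np.float32)), p[:,2].max())
E
```

```text
top 363 [ 0.4665 -0.3168  0.0708] ((0.46679022908210754, -0.3174545466899872), (0.05722835659980774, 0.08287782967090607), 12.416232109069824)
 all 482 ((0.49675798416137695, -0.31222352385520935), (0.11837825924158096, 0.0854155570268631), 12.348982810974121)
 table 0.0009429377361432623
 board 2654 ((0.4867854714393616, 0.0804910957813263), (0.47632327675819397, 0.4355056881904602), 88.40705108642578)
 stop 229 [0.4664 0.1818 0.0757] ((0.4700661897659302, 0.16331467032432556), (0.07617471367120743, 0.16466984152793884), 8.963761329650879)
 grip 111 [0.4943 0.0077 0.154 ] ((0.49498599767684937, 0.010773954913020134), (0.02473650686442852, 0.05425502732396126), 10.291932106018066) 0.1749110888693735
side 161 [ 0.465  -0.3123  0.0673] ((0.4653277099132538, -0.3122559189796448), (0.05626188591122627, 0.08520859479904175), 12.329524993896484)
 all 346 ((0.49255478382110596, -0.3070436716079712), (0.11831934005022049, 0.08808667212724686), 8.927160263061523)
 table -0.0020210222746851183
 board 2094 ((0.5791675448417664, 0.0710570365190506), (0.30545347929000854, 0.41569727659225464), 9.289345741271973)
 stop 361 [0.464  0.2003 0.0712] ((0.46959179639816284, 0.17172455787658691), (0.07444411516189575, 0.15720301866531372), 10.504467010498047)
 grip 133 [0.4944 0.017  0.1475] ((0.49345844984054565, 0.01606881618499756), (0.0244208425283432, 0.05531539395451546), 7.29113245010376) 0.16467632104638022
```

```bash
python3 - <<'E'
from h import *
V,U=np.mgrid[0:400,0:640]
for n in ['top','side']:
    f=np.load(n+'0.npz'); d=f['d']; im=f['im']
    p=world(n,U.ravel(),V.ravel(),d.ravel()); hsv=cv2.cvtColor(im,cv2.COLOR_RGB2HSV).reshape(-1,3)
    a=np.radians(10); ey=np.array([-np.sin(a),np.cos(a)]); ex=np.array([ey[1],-ey[0]])
    o=np.array([.483,.08])  # guess
    q=p[:,:2]-o; x=q@ex; y=q@ey
    m=(abs(x)<.1)&(abs(y)<.25)&(p[:,2]>.011)&(p[:,2]<.02)
    print(n,m.sum()); 
    b=p[m]
    # keep largest connected comp
    mask=m.reshape(400,640).astype(np.uint8); mask=cv2.morphologyEx(mask,cv2.MORPH_OPEN,np.ones((3,3),np.uint8))
    nc,l,st,_=cv2.connectedComponentsWithStats(mask); 
    k=1+np.argmax(st[1:,4]); mm=(l==k).ravel(); print(mm.sum(),cv2.minAreaRect(p[mm][:,:2].astype(np.float32)))
    for name,lo,hi in [('stop',.074,.085),('grip',.13,.2)]:
        m=(abs(x)<.06)&(p[:,2]>lo)&(p[:,2]<hi)&(abs(y)<.25); m&=((y>.05) if name=='stop' else (y<.05))
        print(name,m.sum(),cv2.minAreaRect(p[m][:,:2].astype(np.float32)))
    m=(abs(x)<.05)&(abs(y)<.25)&(p[:,2]>.03)
    # profile along y
    for yy in np.arange(-.22,.2,.01):
        k=m&(abs(y-yy)<.005)
        if k.sum(): print(round(yy,2),k.sum(),x[k].min().round(3),x[k].max().round(3),p[k][:,2].min().round(3),p[k][:,2].max().round(3),end=' | ')
    print()
    # stapler
    m=(p[:,0]>.5)&(p[:,0]<.75)&(p[:,1]<-.2)&(p[:,1]>-.42)&(p[:,2]>.025)&(p[:,2]<.07); print('stapler',cv2.minAreaRect(p[m][:,:2].astype(np.float32)), p[m][:,0].min())
E
```

```text
top 2055
149 ((0.46769073605537415, 0.15188336372375488), (0.060962799936532974, 0.04922518879175186), 69.2420883178711)
stop 111 ((0.4589901864528656, 0.2341817021369934), (0.07579779624938965, 0.017865732312202454), 9.959203720092773)
grip 111 ((0.49498599767684937, 0.010773954913020134), (0.02473650686442852, 0.05425502732396126), 10.291932106018066)
-0.19 15 -0.01 0.01 0.046 0.063 | -0.18 14 -0.011 0.006 0.05 0.062 | -0.17 9 -0.005 0.005 0.047 0.057 | -0.16 10 -0.005 0.004 0.048 0.059 | -0.15 9 -0.004 0.005 0.051 0.058 | -0.14 9 -0.004 0.004 0.045 0.056 | -0.13 9 -0.005 0.003 0.047 0.061 | -0.12 10 -0.004 0.005 0.048 0.059 | -0.11 2 -0.005 -0.001 0.05 0.057 | -0.1 24 -0.019 0.009 0.039 0.168 | -0.09 51 -0.02 0.012 0.043 0.175 | -0.08 85 -0.019 0.02 0.03 0.168 | -0.07 37 -0.02 0.02 0.041 0.099 | -0.06 29 -0.02 0.015 0.032 0.152 | -0.05 81 -0.02 0.019 0.031 0.159 | -0.04 55 -0.019 0.019 0.032 0.153 | -0.03 10 -0.003 0.005 0.043 0.058 | -0.02 9 -0.003 0.007 0.051 0.057 | -0.01 11 -0.004 0.007 0.042 0.057 | 0.0 14 -0.008 0.011 0.052 0.065 | 0.01 25 -0.023 0.028 0.054 0.081 | 0.02 53 
[... 673 characters left out ...]
9 | -0.09 18 -0.018 0.017 0.031 0.163 | -0.08 80 -0.018 0.017 0.045 0.165 | -0.07 57 -0.017 0.018 0.032 0.162 | -0.06 20 -0.016 0.022 0.051 0.098 | -0.05 95 -0.019 0.019 0.034 0.151 | -0.04 97 -0.018 0.019 0.035 0.154 | -0.03 38 -0.018 0.017 0.036 0.089 | -0.02 5 -0.001 0.005 0.05 0.052 | -0.01 2 0.002 0.005 0.052 0.055 | 0.01 2 -0.005 0.001 0.071 0.072 | 0.02 38 -0.023 0.025 0.045 0.074 | 0.03 195 -0.023 0.026 0.03 0.075 | 0.04 4 -0.016 0.02 0.035 0.073 | 0.15 35 -0.035 0.039 0.074 0.081 | 0.16 121 -0.035 0.04 0.031 0.08 | 0.17 322 -0.035 0.039 0.03 0.081 | 
stapler ((0.6244957447052002, -0.30148380994796753), (0.21216250956058502, 0.24179650843143463), 85.70441436767578) 0.5002222490745868
```

```bash
cat >> h.py <<'E'
def go(x,y,z,yaw_y_deg):
    """print shift in tool axes to reach world pose with tool y axis at world angle"""
    s=sensors.get_state(); R=Ro.from_rotvec(s['eef_rot']).as_matrix()
    d=R.T@(np.array([x,y,z])-np.array(s['ee_pos']))
    a=np.degrees(np.arctan2(R[1,1],R[0,1])); w=(yaw_y_deg-a+180)%360-180
    print('t',round(s['time_s'],2),'pos',np.round(s['ee_pos'],4),'tooly deg',round(a,2),'tilt',R[2,2].round(5),'shift',d.round(4),'yaw',round(-np.radians(w),4),'j',np.round(s['joint_pos'],2),'g',s['grip_width'],'F',np.round(s['ft_force'],2))
E
python3 -c "
from h import *
go(.466,-.315,.25,12.4)"
```

```text
t 0.15 pos [ 0.2195 -0.5311  0.2497] tooly deg -67.55 tilt -1.0 shift [ 3.104e-01 -1.056e-01 -2.000e-04] yaw -1.3954 j [-1.2   0.32  1.57 -0.    1.26 -0.02] g 1.0032189436658 F [-0.65 -0.83 -0.31]
```

```bash
python3 -m handwheel '[[[-1,0.045,-0.015,0,-0.18],[-1,0.09,-0.03,0,-0.36],[-1,0.135,-0.045,0,-0.54],[-1,0.18,-0.06,0,-0.72],[-1,0.225,-0.075,0,-0.9],[-1,0.27,-0.09,0,-1.08],[-1,0.31,-0.1055,0,-1.26],[-1,0.31,-0.1055,0,-1.395]]]'
python3 - <<'E'
from h import *
go(.466,-.315,.25,12.4)
s=sensors.get_state(); im,d=eyes.get_image('wrist'); np.savez('wrist1.npz',im=im,d=d,p=s['ee_pos'],r=s['eef_rot']); cv2.imwrite('pics/wrist1.png',im[:,:,::-1])
V,U=np.mgrid[0:400,0:640]
p=world('wrist',U.ravel(),V.ravel(),d.ravel(),s); 
m=(np.hypot(p[:,0]-.466,p[:,1]+.315)<.075)&(p[:,2]>.06)&(p[:,2]<.08)&(d.ravel()>.05)
print(m.sum(),p[m].mean(0),np.median(p[m],0),cv2.minAreaRect(p[m][:,:2].astype(np.float32)))
E
```

```text
time_s: 1.15
ee_pos: [0.4676, -0.3134, 0.2499]
eef_rot: [-1.958, -2.456, -0.001]
ft_force: [-1.2, 0.2, -0.0]
grip_width: 0.998
t 1.15 pos [ 0.4676 -0.3134  0.2499] tooly deg 12.87 tilt -1.0 shift [-0.0012 -0.0019 -0.0001] yaw 0.0082 j [-0.61  0.3   1.59  0.    1.25 -0.84] g 0.9975802173011683 F [-1.23  0.19 -0.04]
3404 [ 0.46719368 -0.31644385  0.06947623] [ 0.46716756 -0.31585486  0.06957893] ((0.4675803780555725, -0.318293958902359), (0.056006766855716705, 0.07998158782720566), 12.889796257019043)
```

View pics/wrist1.png

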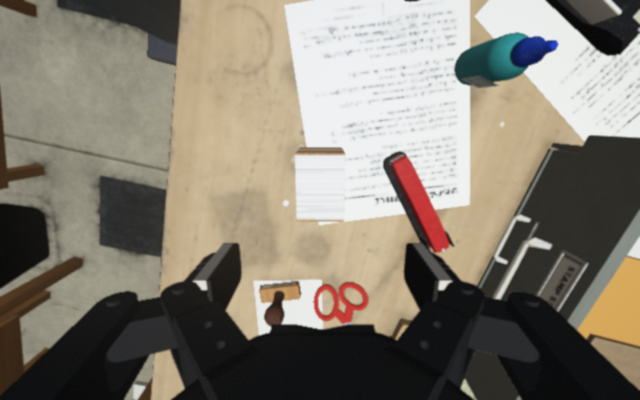

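The wrist view shows the block at (320,183) and the stapler to its right, with its near end at (395,158). There is enough room for the finger. The rectangle fit gives 56.0 x 80.0 mm centred at (0.4676,-0.3183), 12.9°. Descending.

```bash
python3 -c "
from h import *
go(.4676,-.3183,.045,12.9)"
python3 -m handwheel '[[[-1,-0.005,-0.001,0.05,0],[-1,-0.005,-0.001,0.1,0],[-1,-0.005,-0.001,0.15,0],[-1,-0.005,-0.001,0.185,0],[-1,-0.005,-0.001,0.205,0],[-1,-0.005,-0.001,0.205,0]]]' 40
python3 -c "
from h import *
go(.4676,-.3183,.045,12.9)"
```

```text
t 1.2 pos [ 0.4667 -0.3142  0.2499] tooly deg 12.94 tilt -1.0 shift [-4.300e-03  1.000e-04  2.049e-01] yaw 0.0008 j [-0.61  0.3   1.59 -0.    1.25 -0.84] g 1.003998609399324 F [-0.15  0.75  0.46]
time_s: 1.95
ee_pos: [0.4646, -0.3202, 0.0437]
eef_rot: [-1.969, -2.443, 0.0]
ft_force: [-0.3, 0.2, -0.4]
grip_width: 0.998
t 1.95 pos [ 0.4646 -0.3202  0.0437] tooly deg 12.26 tilt -0.99999 shift [ 0.0013  0.0033 -0.0013] yaw -0.0111 j [-0.62  0.51  1.85 -0.    0.79 -0.84] g 0.9977293864287538 F [-0.3   0.24 -0.38]
```

```bash
python3 -m handwheel '[[[1,0.001,0.002,0,0],[1,0.001,0.002,0,0],[1,0.001,0.002,0,0],[1,0.001,0.002,0,0],[1,0.001,0.002,0,0],[1,0.001,0.002,0,0]]]' 40
python3 -c "
from h import *
go(.4676,-.3183,.045,12.9)"
```

```text
time_s: 2.7
ee_pos: [0.4683, -0.3198, 0.0467]
eef_rot: [1.968, 2.446, 0.0]
ft_force: [-0.3, 0.1, 7.3]
grip_width: 0.652
t 2.7 pos [ 0.4683 -0.3198  0.0467] tooly deg 12.37 tilt -1.0 shift [ 0.0016 -0.0004  0.0017] yaw -0.0093 j [-0.62  0.51  1.84 -0.    0.79 -0.84] g 0.6524855561185035 F [-0.28  0.09  7.32]
```

```bash
python3 -m handwheel '[[[1,0.001,0.002,-0.03,0],[1,0.001,0.002,-0.08,0],[1,0.001,0.002,-0.13,0],[1,0.001,0.002,-0.18,0],[1,0.001,0.002,-0.23,0],[1,0.001,0.002,-0.25,0],[1,0.001,0.002,-0.25,0]]]' 40
python3 -c "
from h import *
go(.483,.08,.3,9)"
```

```text
time_s: 3.58
ee_pos: [0.4696, -0.318, 0.2966]
eef_rot: [1.967, 2.446, 0.0]
ft_force: [-0.2, -0.2, -3.1]
grip_width: 0.653
t 3.58 pos [ 0.4696 -0.318   0.2966] tooly deg 12.37 tilt -1.0 shift [ 0.3858  0.0984 -0.0041] yaw 0.0589 j [-0.62  0.28  1.5   0.    1.35 -0.83] g 0.6531923757221976 F [-0.16 -0.24 -3.05]
```

```bash
python3 -m handwheel '[[[1,0.055,0.014,0,0.01],[1,0.11,0.028,0,0.02],[1,0.165,0.042,0,0.03],[1,0.22,0.056,0,0.04],[1,0.275,0.07,0,0.06],[1,0.33,0.084,-0.003,0.06],[1,0.385,0.098,-0.003,0.06],[1,0.385,0.098,-0.003,0.06]]]' 40
python3 - <<'E'
from h import *
go(.483,.08,.3,9)
s=sensors.get_state(); im,d=eyes.get_image('wrist'); np.savez('wrist2.npz',im=im,d=d,p=s['ee_pos'],r=s['eef_rot']); cv2.imwrite('pics/wrist2.png',im[:,:,::-1])
go(.483,.08,.3,9)
E
```

```text
time_s: 4.58
ee_pos: [0.4814, 0.0825, 0.2961]
eef_rot: [-2.032, -2.391, 0.004]
ft_force: [-0.1, -0.3, -2.5]
grip_width: 0.652
t 4.58 pos [0.4814 0.0825 0.2961] tooly deg 9.27 tilt -0.99999 shift [-0.0028  0.0012 -0.0039] yaw 0.0048 j [ 0.15  0.16  1.67  0.    1.32 -0.02] g 0.6519832088741008 F [-0.08 -0.29 -2.49]
t 4.62 pos [0.4815 0.0806 0.2962] tooly deg 9.16 tilt -0.99999 shift [-0.0008  0.0014 -0.0038] yaw 0.0027 j [ 0.14  0.16  1.67 -0.    1.32 -0.02] g 0.6526536983074245 F [ 0.55 -0.   -3.2 ]
```

View pics/wrist2.png

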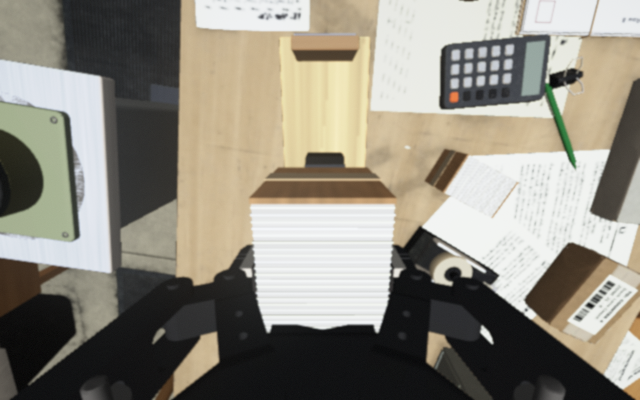

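```bash
cat > meas.py <<'E'
from h import *
import sys
tag=sys.argv[1]
s=sensors.get_state(); im,d=eyes.get_image('wrist'); cv2.imwrite(f'pics/{tag}.png',im[:,:,::-1]); np.savez(tag+'.npz',im=im,d=d,p=s['ee_pos'],r=s['eef_rot'])
V,U=np.mgrid[0:400,0:640]; p=world('wrist',U.ravel(),V.ravel(),d.ravel(),s); ok=d.ravel()>.05
hsv=cv2.cvtColor(im,cv2.COLOR_RGB2HSV).reshape(-1,3)
box=(U.ravel()>270)&(U.ravel()<380)&(V.ravel()<165)
m=ok&box&(p[:,2]>.009)&(p[:,2]<.021)
print('board',m.sum(),np.median(p[m][:,2]),cv2.minAreaRect(p[m][:,:2].astype(np.float32)))
m=ok&box&(p[:,2]>.07)&(p[:,2]<.09)&(p[:,1]>.2)
print('stoptop',m.sum(),p[m].mean(0),cv2.minAreaRect(p[m][:,:2].astype(np.float32)))
R=Ro.from_rotvec(s['eef_rot']).as_matrix()
# block top, in tool coordinates
t=(p-np.array(s['ee_pos']))@R
m=ok&(t[:,2]<-.015)&(t[:,2]>-.04)&(abs(t[:,1])<.035)&(abs(t[:,0])<.06)&(V.ravel()<325)
print('blocktop in tool',m.sum(),np.median(t[m],0),cv2.minAreaRect(t[m][:,:2].astype(np.float32)),t[m].max(0))
go(.483,.08,.3,9)
E
python3 meas.py wrist3
```

```text
board 9060 0.01504942367665732 ((0.4701530635356903, 0.1718011498451233), (0.12035923451185226, 0.17032447457313538), 9.345357894897461)
stoptop 1265 [0.45973917 0.23390707 0.07797582] ((0.45975205302238464, 0.23516251146793365), (0.07548584043979645, 0.018598884344100952), 9.415644645690918)
blocktop in tool 19319 [ 0.01445981  0.00119284 -0.02290919] ((0.012209240347146988, -1.6454607248306274e-05), (0.059011343866586685, 0.06996603310108185), 0.0032383035868406296) [ 0.04171606  0.03496654 -0.01500222]
t 4.67 pos [0.4817 0.0794 0.2965] tooly deg 9.04 tilt -0.99999 shift [ 0.0004  0.0014 -0.0035] yaw 0.0007 j [ 0.14  0.16  1.67 -0.    1.32 -0.02] g 0.6534974432228181 F [ 0.53 -0.61 -2.92]
```

Press pose: origin about (0.4849, 0.0829), yaw 9.4°. That puts the bed point at (0.4694, 0.1766), and the block sits about 1.6 mm towards +tool x in the hand. In the picture the stop is at (318,45), the bed at (325,100) and the pad top at (325,158). Moving over the bed.

```bash
python3 -c "
from h import *
go(.4697,.175,.12,9.38)"
```

```text
t 4.67 pos [0.4817 0.0794 0.2965] tooly deg 9.04 tilt -0.99999 shift [0.0964 0.0038 0.1764] yaw -0.006 j [ 0.14  0.16  1.67 -0.    1.32 -0.02] g 0.6534974432228181 F [ 0.53 -0.61 -2.92]
```

```bash
python3 -m handwheel '[[[1,0.05,0.002,0,-0.006],[1,0.096,0.004,0,-0.006],[1,0.096,0.004,0.03,-0.006],[1,0.096,0.004,0.08,-0.006],[1,0.096,0.004,0.13,-0.006],[1,0.096,0.004,0.176,-0.006],[1,0.096,0.004,0.176,-0.006],[1,0.096,0.004,0.176,-0.006]]]' 40
python3 -c "
from h import *
im,d=eyes.get_image('wrist'); cv2.imwrite('pics/w4.png',im[:,:,::-1])
go(.4697,.175,.063,9.38)"
```

```text
time_s: 5.68
ee_pos: [0.4729, 0.1742, 0.1235]
eef_rot: [2.035, 2.391, 0.003]
ft_force: [0.4, 0.3, -2.2]
grip_width: 0.651
t 5.72 pos [0.4732 0.1745 0.1241] tooly deg 9.22 tilt -0.99999 shift [ 0.001  -0.0036  0.0611] yaw -0.0027 j [ 0.33  0.33  1.91 -0.    0.9   0.17] g 0.647744768616764 F [-0.03 -0.56 -2.58]
```

View pics/w4.png

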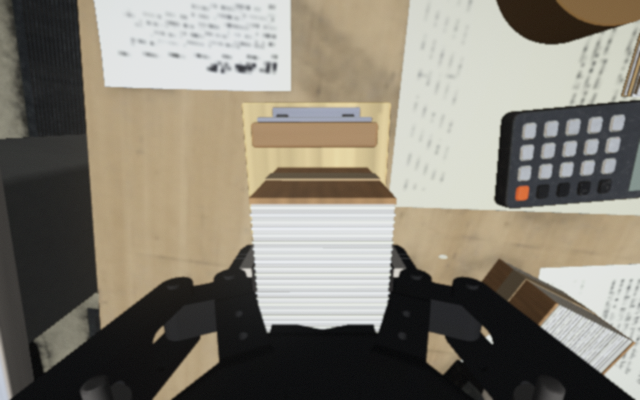

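The stop (252–377 px, row 135) sits about 8 px left of the block (251–396 px). That matches the 3.6 mm correction computed, so I'll apply it and lower.

```bash
python3 -m handwheel '[[[1,0.001,-0.0036,0.015,-0.003],[1,0.001,-0.0036,0.03,-0.003],[1,0.001,-0.0036,0.045,-0.003],[1,0.001,-0.0036,0.054,-0.003],[1,0.001,-0.0036,0.059,-0.003],[1,0.001,-0.0036,0.06,-0.003],[1,0.001,-0.0036,0.06,-0.003]]]' 40
python3 -c "
from h import *
go(.4697,.175,.063,9.38)"
```

```text
time_s: 6.6
ee_pos: [0.4682, 0.1752, 0.0625]
eef_rot: [2.031, 2.397, 0.001]
ft_force: [-0.6, -0.7, -3.2]
grip_width: 0.649
t 6.6 pos [0.4682 0.1752 0.0625] tooly deg 9.46 tilt -1.0 shift [-0.0004  0.0015 -0.0005] yaw 0.0013 j [ 0.34  0.41  1.99 -0.    0.75  0.17] g 0.6492263777863362 F [-0.63 -0.67 -3.24]
```

```bash
python3 -m handwheel '[[[1,0,0.001,0.0005,0],[1,0,0.001,0.001,0],[1,0,0.001,0.0015,0],[1,0,0.001,0.0015,0]]]' 
python3 -c "
from h import *
go(.4697,.175,.063,9.38)"
```

```text
time_s: 7.1
ee_pos: [0.4693, 0.1754, 0.0617]
eef_rot: [2.03, 2.396, 0.002]
ft_force: [-1.1, 0.5, 4.2]
grip_width: 0.652
t 7.1 pos [0.4693 0.1754 0.0617] tooly deg 9.46 tilt -1.0 shift [-0.0005  0.0003 -0.0013] yaw 0.0013 j [ 0.33  0.41  1.98 -0.    0.75  0.17] g 0.6522981654060573 F [-1.07  0.53  4.16]
```

Contact (+4 N, the weight is off). Opening, then rising.

```bash
python3 -m handwheel '[[[0.0,0,0,0,0],[-1,0,0,0,0],[-1,0,0,0,0],[-1,0,0,0,0],[-1,0,0,-0.02,0],[-1,0,0,-0.06,0],[-1,0,0,-0.11,0]]]' 
python3 -m handwheel '[[[-1,-0.02,0,-0.05,0],[-1,-0.06,0,-0.07,0],[-1,-0.09,0,-0.07,0],[-1,-0.09,0,-0.07,0],[-1,-0.09,0,-0.07,0]]]' 
python3 - <<'E'
from h import *
go(.4697,.175,.063,9.38)
s=sensors.get_state(); im,d=eyes.get_image('wrist'); cv2.imwrite('pics/w5.png',im[:,:,::-1]); np.savez('w5.npz',im=im,d=d,p=s['ee_pos'],r=s['eef_rot'])
V,U=np.mgrid[0:400,0:640]; p=world('wrist',U.ravel(),V.ravel(),d.ravel(),s)
O=np.array([.4849,.0829]);a=np.radians(9.38);ey=np.array([-np.sin(a),np.cos(a)]);ex=np.array([ey[1],-ey[0]])
q=np.c_[(p[:,:2]-O)@ex,(p[:,:2]-O)@ey,p[:,2]]
m=(d.ravel()>.05)&(abs(q[:,0])<.05)&(q[:,1]>.035)&(q[:,1]<.142)&(abs(q[:,2]-.085)<.008)
print('block',m.sum(),np.median(q[m],0),cv2.minAreaRect(q[m][:,:2].astype(np.float32)))
m=(d.ravel()>.05)&(abs(q[:,0])<.06)&(q[:,1]>.14)&(q[:,1]<.18)&(abs(q[:,2]-.079)<.006)
print('stop',cv2.minAreaRect(q[m][:,:2].astype(np.float32)))
E
```

```text
time_s: 7.98
ee_pos: [0.4682, 0.175, 0.171]
eef_rot: [-2.03, -2.396, 0.004]
ft_force: [0.7, 0.2, 0.3]
grip_width: 1.001
time_s: 8.6
ee_pos: [0.4834, 0.0869, 0.2404]
eef_rot: [-2.031, -2.396, 0.0]
ft_force: [-0.1, 0.2, 0.3]
grip_width: 1.001
t 8.6 pos [0.4834 0.0869 0.2404] tooly deg 9.44 tilt -1.0 shift [0.0891 0.0011 0.1775] yaw 0.001 j [ 0.15  0.2   1.76  0.    1.18 -0.01] g 1.000840868651543 F [-0.12  0.24  0.27]
block 5201 [0.00094334 0.09767754 0.08469184] ((0.001190444454550743, 0.09561425447463989), (0.055903226137161255, 0.08014222234487534), 0.1446237713098526)
stop ((-0.00015965476632118225, 0.1540459394454956), (0.07588726282119751, 0.017984885722398758), 0.0455574132502079)
```

View pics/w5.png

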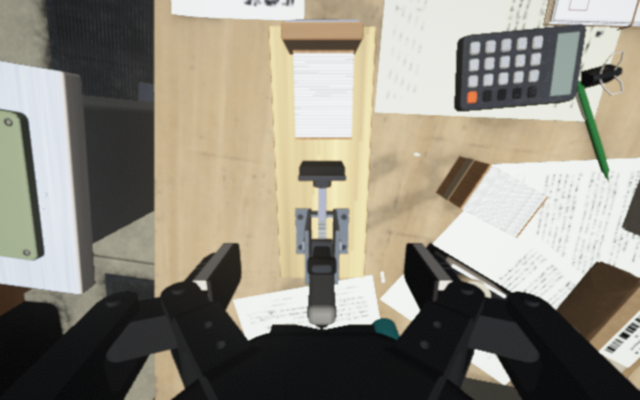

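Placed: the block is at press x=1.2 mm, y=95.6 mm, yaw 0.1°, standing at (323,95) px, clear of the pad (322,170) and stop. Next I'll measure the grip and trigger roll from this same image.

```bash
python3 - <<'E'
from h import *
f=np.load('w5.npz'); d=f['d']; s=dict(ee_pos=f['p'],eef_rot=f['r'])
V,U=np.mgrid[0:400,0:640]; p=world('wrist',U.ravel(),V.ravel(),d.ravel(),s)
O=np.array([.4849,.0829]);a=np.radians(9.38);ey=np.array([-np.sin(a),np.cos(a)]);ex=np.array([ey[1],-ey[0]])
def Q(p): return np.c_[(p[:,:2]-O)@ex,(p[:,:2]-O)@ey,p[:,2]]
def rep(n,q,lo,hi,y0,y1):
    m=(abs(q[:,0])<.04)&(q[:,1]>y0)&(q[:,1]<y1)&(q[:,2]>lo)&(q[:,2]<hi)
    if m.sum()>3: print(n,m.sum(),q[m].min(0).round(4),q[m].max(0).round(4),q[m].mean(0).round(4))
c=np.load('cloud.npz')
for k,q in [('w',Q(p[d.ravel()>.1])),('top',Q(c['top'])),('side',Q(c['side']))]:
    rep(k+' grip',q,.156,.18,-.12,-.065); rep(k+' roll',q,.13,.156,-.068,-.02); rep(k+' pad',q,.06,.08,0.0,.045); rep(k+' tail',q,.04,.07,-.23,-.12)
cv2.imwrite('pics/w5c.png',cv2.resize(f['im'][150:340,220:420],None,fx=3,fy=3,interpolation=cv2.INTER_CUBIC)[:,:,::-1])
go(.4983,.0018,.25,-80.6)
E
```

```text
w grip 600 [-0.0129 -0.0985  0.1561] [ 0.0128 -0.0797  0.1651] [-0.     -0.0874  0.1618]
w roll 525 [-0.0131 -0.0585  0.1301] [ 0.0128 -0.0442  0.1554] [-1.000e-04 -4.870e-02  1.481e-01]
w pad 743 [-0.0258  0.0043  0.0604] [0.0259 0.0268 0.0756] [-0.0001  0.0195  0.072 ]
w tail 39 [-0.0091 -0.1947  0.0532] [ 0.0084 -0.1864  0.0601] [-0.0002 -0.1906  0.0573]
top grip 44 [-0.0129 -0.1     0.1561] [ 0.0108 -0.0814  0.1749] [-0.0019 -0.0909  0.1639]
top roll 35 [-0.0139 -0.0593  0.1416] [ 0.0103 -0.0455  0.1551] [-0.0022 -0.0521  0.1488]
top pad 83 [-0.0268  0.0008  0.0601] [0.0255 0.0258 0.0797] [-0.0007  0.0175  0.0718]
top tail 83 [-0.0114 -0.1958  0.0446] [ 0.0093 -0.121   0.0635] [-0.0013 -0.1618  0.0545]
side grip 31 [-0.0132 -0.0946  0.1561] [ 0.0092 -0.0747  0.1647] [-0.002  -0.0835  0.1604]
side roll 53 [-0.0141 -0.0515  0.1303] [ 0.0106 -0.0397  0.1542] [-0.0013 -0.0451  0.1429]
side pad 109 [-0.0258  0.0115  0.0602] [0.0229 0.0348 0.0748] [-0.0021  0.0239  0.0685]
t 8.65 pos [0.4834 0.0871 0.2404] tooly deg 9.48 tilt -1.0 shift [-0.0866  0.0006 -0.0096] yaw 1.5722 j [ 0.15  0.2   1.76  0.    1.18 -0.01] g 1.001643645978554 F [-0.19 -0.34 -0.61]
```

View pics/w5c.png

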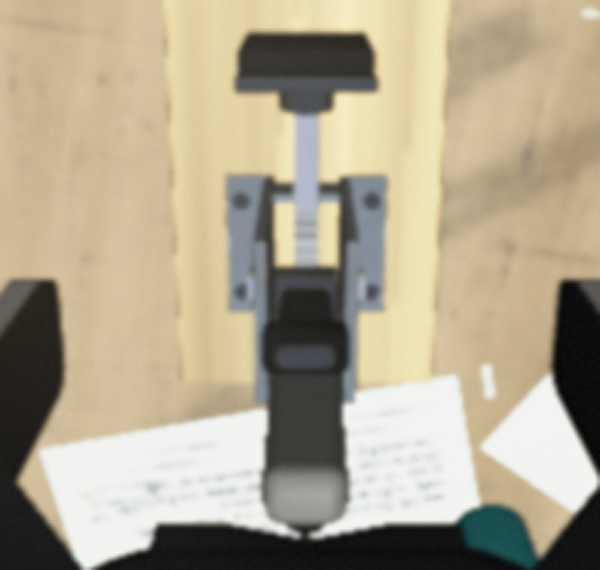

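```bash
python3 -m handwheel '[[[-1,-0.01,0,-0.01,0.18],[-1,-0.02,0,-0.01,0.36],[-1,-0.03,0,-0.01,0.54],[-1,-0.045,0,-0.01,0.72],[-1,-0.06,0,-0.01,0.9],[-1,-0.075,0.0005,-0.01,1.08],[-1,-0.0865,0.0005,-0.01,1.26],[-1,-0.0865,0.0005,-0.01,1.44]]]'
python3 -c "
from h import *
go(.4983,.0018,.25,-80.6)"
```

```text
time_s: 9.65
ee_pos: [0.4984, 0.0017, 0.2504]
eef_rot: [-3.108, -0.454, 0.001]
ft_force: [0.5, 0.3, 0.3]
grip_width: 0.999
t 9.65 pos [0.4984 0.0017 0.2504] tooly deg -73.36 tilt -1.0 shift [-0.0001 -0.0002  0.0004] yaw 0.1263 j [-0.02  0.2   1.73  0.    1.21  1.26] g 0.999149088934916 F [0.46 0.33 0.29]
```

```bash
python3 -m handwheel '[[[-1,0,0,0,0.127],[-1,0,0,0,0.127],[-1,0,0,0,0.127],[-1,0,0,0,0.127]]]' 20
python3 - <<'E'
from h import *
go(.4983,.0018,.142,-80.6)
im,d=eyes.get_image('wrist'); cv2.imwrite('pics/w6.png',im[:,:,::-1])
E
```

```text
time_s: 10.15
ee_pos: [0.4984, 0.0015, 0.2507]
eef_rot: [3.13, 0.267, -0.0]
ft_force: [0.2, -0.3, 0.1]
grip_width: 0.999
t 10.15 pos [0.4984 0.0015 0.2507] tooly deg -80.24 tilt -1.0 shift [ 0.     -0.0003  0.1087] yaw 0.0062 j [-0.02  0.2   1.73 -0.    1.21  1.38] g 0.9989507321069471 F [ 0.23 -0.34  0.12]
```

View pics/w6.png

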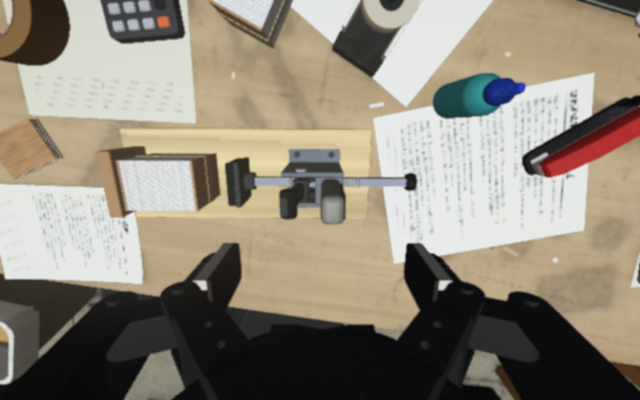

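```bash
python3 -m handwheel '[[[-1,0,-0.004,0.03,0.006],[-1,0,-0.004,0.06,0.006],[-1,0,-0.004,0.08,0.006],[-1,0,-0.004,0.095,0.006],[-1,0,-0.004,0.11,0.006],[-1,0,-0.001,0.11,0.006],[-1,0,0,0.11,0.006]]]' 20
python3 - <<'E'
from h import *
go(.4983,.0018,.14,-80.6)
im,d=eyes.get_image('side'); cv2.imwrite('pics/s7.png',cv2.resize(im[130:280,260:440],None,fx=4,fy=4,interpolation=cv2.INTER_CUBIC)[:,:,::-1])
im,d=eyes.get_image('wrist'); cv2.imwrite('pics/w7.png',im[:,:,::-1])
E
```

```text
time_s: 11.08
ee_pos: [0.4989, 0.001, 0.1413]
eef_rot: [3.131, 0.255, 0.002]
ft_force: [0.2, 0.7, -0.5]
grip_width: 0.998
t 11.07 pos [0.4989 0.001  0.1413] tooly deg -80.68 tilt -1.0 shift [-0.0005 -0.0009  0.0013] yaw -0.0014 j [-0.02  0.3   1.9  -0.    0.94  1.39] g 0.9982156601770467 F [ 0.23  0.67 -0.52]
```

View pics/s7.png

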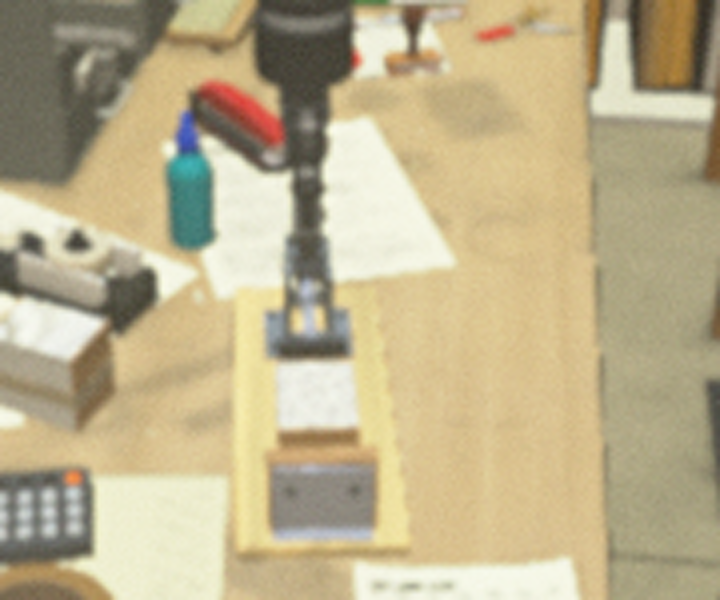

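View pics/w7.png

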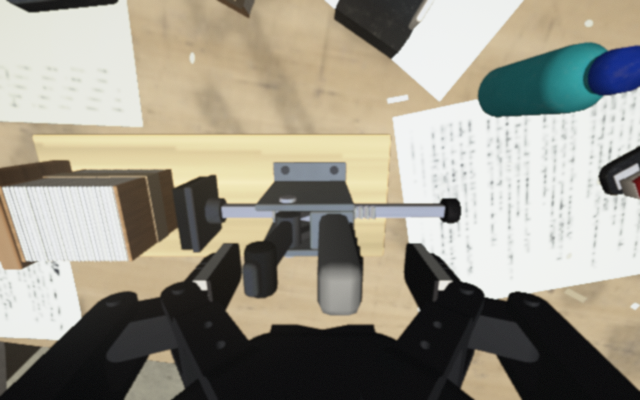

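The fingers straddle the roll (260,268) and the grip (340,260). First stroke.

```bash
python3 -m handwheel '[[[0,0,0,0,0],[0.1,0,0,0,0],[0.3,0,0,0,0],[0.5,0,0,0,0]]]' 20
python3 -c "
from h import *
go(.4983,.0018,.14,-80.6)"
python3 -m handwheel '[[[1,0,0,0,0],[1,0,0,0,0],[1,0,0,0,0],[1,0,0,0,0]]]' 20
python3 -c "
from h import *
go(.4983,.0018,.14,-80.6)
im,d=eyes.get_image('wrist'); cv2.imwrite('pics/w8.png',im[:,:,::-1])"
```

```text
time_s: 11.68
ee_pos: [0.4987, 0.0021, 0.142]
eef_rot: [-3.13, -0.254, -0.003]
ft_force: [-0.9, 4.2, 7.1]
grip_width: 0.436
t 11.68 pos [0.4987 0.0021 0.142 ] tooly deg -80.71 tilt -1.0 shift [-0.0005  0.0003  0.002 ] yaw -0.0019 j [-0.02  0.3   1.9   0.    0.94  1.39] g 0.4360882985636066 F [-0.89  4.17  7.08]
time_s: 12.18
ee_pos: [0.4987, 0.0022, 0.1421]
eef_rot: [-3.13, -0.254, -0.003]
ft_force: [-1.5, 4.1, 8.5]
grip_width: 0.443
t 12.18 pos [0.4987 0.0022 0.1421] tooly deg -80.72 tilt -1.0 shift [-0.0005  0.0003  0.0021] yaw -0.002 j [-0.02  0.3   1.9   0.    0.94  1.39] g 0.4430411013351403 F [-1.46  4.09  8.46]
```

View pics/w8.png

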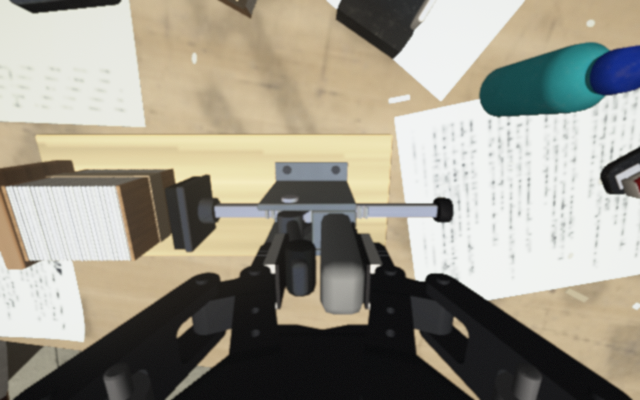

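The full stroke reached the trigger's end (37.7 mm), and the rod tail moved from 452 to 443 px. Stroke two.

```bash
python3 -m handwheel '[[[-1,0,0,0,0],[-1,0,0,0,0],[-1,0,0,0,0],[-1,0,0,0,0],[-0.4,0,0,0,0],[0,0,0,0,0],[0.2,0,0,0,0],[0.5,0,0,0,0]]]' 20
python3 -m handwheel '[[[0.5,0,0,0,0],[0.5,0,0,0,0]]]' 20
cat > pad.py <<'E'
from h import *
import sys
s=sensors.get_state()
go(.4983,.0018,.14,-80.6)
im,d=eyes.get_image('wrist'); cv2.imwrite(f'pics/{sys.argv[1]}.png',im[:,:,::-1])
V,U=np.mgrid[0:400,0:640]; p=world('wrist',U.ravel(),V.ravel(),d.ravel(),s)
O=np.array([.4849,.0829]);a=np.radians(9.38);ey=np.array([-np.sin(a),np.cos(a)]);ex=np.array([ey[1],-ey[0]])
q=np.c_[(p[:,:2]-O)@ex,(p[:,:2]-O)@ey,p[:,2]]
ok=(d.ravel()>.1)
def r(n,lo,hi,y0,y1,x0=-.03,x1=.03):
    m=ok&(q[:,0]>x0)&(q[:,0]<x1)&(q[:,1]>y0)&(q[:,1]<y1)&(q[:,2]>lo)&(q[:,2]<hi)
    if m.sum()>3: print(n,m.sum(),'y',np.percentile(q[m][:,1],[1,50,99]).round(4),'z',np.median(q[m][:,2]).round(4))
r('tail',.04,.07,-.22,-.12,-.015,.015)
r('pad top',.06,.0785,0,.075)
r('blocktop',.0795,.095,.03,.16)
E
python3 pad.py w9
```

```text
time_s: 13.22
ee_pos: [0.4987, 0.0022, 0.1419]
eef_rot: [-3.129, -0.254, -0.002]
ft_force: [-2.3, 4.2, 6.9]
grip_width: 0.437
time_s: 13.48
ee_pos: [0.4987, 0.0022, 0.1419]
eef_rot: [-3.129, -0.254, -0.002]
ft_force: [-1.8, 4.0, 6.6]
grip_width: 0.438
t 13.47 pos [0.4987 0.0022 0.1419] tooly deg -80.72 tilt -1.0 shift [-0.0005  0.0003  0.0019] yaw -0.0021 j [-0.02  0.3   1.9   0.    0.94  1.39] g 0.43773924815693016 F [-1.83  3.99  6.58]
tail 1253 y [-0.1759 -0.1545 -0.1208] z 0.053
pad top 3208 y [0.0272 0.0396 0.0698] z 0.0717
blocktop 9246 y [0.0547 0.0943 0.15  ] z 0.0847
```

View pics/w9.png

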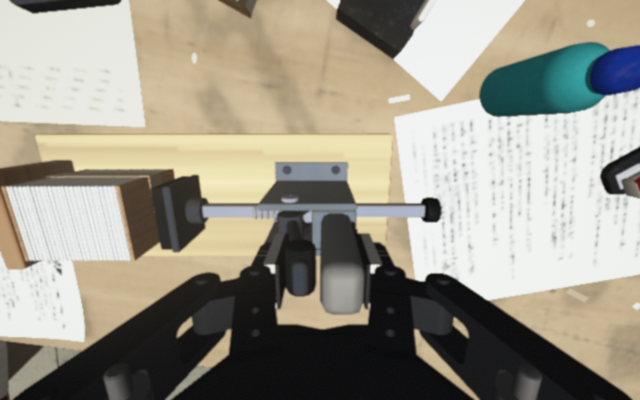

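Each stroke advances the pad 10 mm, and its face is now at about y=46 mm. The block face is at 55.6 mm. Stroke three should just reach the block.

```bash
python3 -m handwheel '[[[-1,0,0,0,0],[-1,0,0,0,0],[-1,0,0,0,0],[-1,0,0,0,0],[-0.5,0,0,0,0],[-0.3,0,0,0,0],[-0.15,0,0,0,0],[0,0,0,0,0]]]' 20
python3 -m handwheel '[[[0.1,0,0,0,0],[0.2,0,0,0,0],[0.3,0,0,0,0],[0.3,0,0,0,0]]]' 20
python3 pad.py w10
```

```text
time_s: 14.52
ee_pos: [0.4986, 0.0032, 0.1417]
eef_rot: [-3.127, -0.253, -0.002]
ft_force: [-1.6, 8.5, 5.9]
grip_width: 0.502
time_s: 15.02
ee_pos: [0.4988, 0.0022, 0.142]
eef_rot: [-3.129, -0.254, -0.003]
ft_force: [-1.1, 4.7, 8.2]
grip_width: 0.437
t 15.03 pos [0.4988 0.0022 0.142 ] tooly deg -80.71 tilt -1.0 shift [-0.0005  0.0003  0.002 ] yaw -0.0019 j [-0.02  0.3   1.9   0.    0.94  1.39] g 0.43680619994547315 F [-1.09  4.66  8.18]
tail 1050 y [-0.1661 -0.1487 -0.1207] z 0.0531
pad top 2790 y [0.037  0.0465 0.0701] z 0.0721
blocktop 9240 y [0.0547 0.0944 0.15  ] z 0.0848
```

View pics/w10.png

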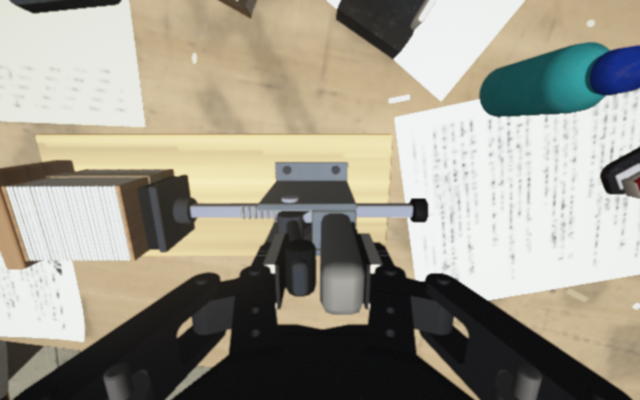

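The pad is now about touching the block at y≈55 mm (gap near (165,210) px), and the block hasn't moved. Stroke four, slowly.

```bash
python3 -m handwheel '[[[-1,0,0,0,0],[-1,0,0,0,0],[-1,0,0,0,0],[-1,0,0,0,0],[-0.5,0,0,0,0],[-0.4,0,0,0,0],[-0.3,0,0,0,0],[-0.2,0,0,0,0]]]' 20
python3 -m handwheel '[[[-0.12,0,0,0,0],[-0.06,0,0,0,0],[0,0,0,0,0],[0.05,0,0,0,0],[0.1,0,0,0,0],[0.15,0,0,0,0],[0.2,0,0,0,0],[0.2,0,0,0,0]]]' 20
python3 pad.py w11
```

```text
time_s: 16.08
ee_pos: [0.4985, 0.0033, 0.1417]
eef_rot: [-3.127, -0.253, -0.002]
ft_force: [-1.4, 9.8, 5.8]
grip_width: 0.603
time_s: 17.08
ee_pos: [0.4988, 0.0022, 0.1421]
eef_rot: [-3.129, -0.254, -0.003]
ft_force: [-1.0, 3.5, 8.4]
grip_width: 0.439
t 17.07 pos [0.4988 0.0022 0.1421] tooly deg -80.71 tilt -1.0 shift [-0.0006  0.0003  0.0021] yaw -0.002 j [-0.02  0.3   1.9   0.    0.94  1.39] g 0.4385962331635418 F [-1.    3.47  8.36]
tail 869 y [-0.1564 -0.1438 -0.1206] z 0.0531
pad top 2685 y [0.0467 0.0554 0.0708] z 0.0722
blocktop 8939 y [0.063  0.1013 0.15  ] z 0.0848
```

View pics/w11.png

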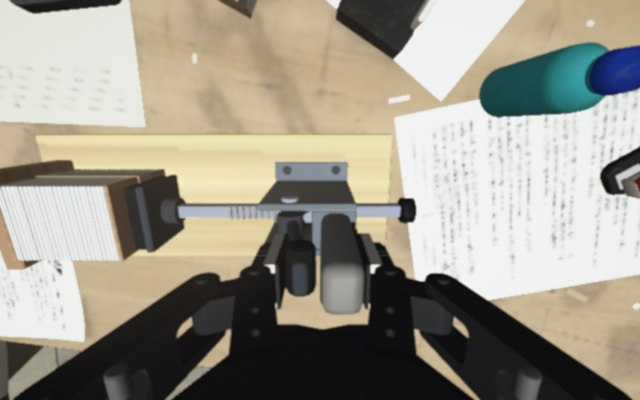

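The block is at y≈104 mm with its pad-side face at about 64 mm, so only 1–2 mm remains to the stop. For the clamping stroke I'll move the hand 4 mm to press +y (tool -y) so both fingers bear at the stall, and close in small steps.

```bash
python3 -m handwheel '[[[-1,0,0,0,0],[-1,0,0,0,0],[-1,0,0,0,0],[-1,0,-0.002,0,0],[-1,0,-0.004,0,0],[-0.7,0,-0.004,0,0],[-0.6,0,-0.004,0,0],[-0.5,0,-0.004,0,0]]]' 20
python3 -m handwheel '[[[-0.45,0,0,0,0],[-0.4,0,0,0,0],[-0.35,0,0,0,0],[-0.3,0,0,0,0],[-0.25,0,0,0,0],[-0.2,0,0,0,0]]]' 20
python3 pad.py w12
```

```text
time_s: 18.12
ee_pos: [0.4977, 0.0059, 0.1411]
eef_rot: [-3.13, -0.254, -0.0]
ft_force: [-0.4, 4.2, 2.3]
grip_width: 0.749
time_s: 18.88
ee_pos: [0.4977, 0.0074, 0.1417]
eef_rot: [-3.127, -0.253, -0.001]
ft_force: [-2.3, 9.6, 6.7]
grip_width: 0.601
t 18.88 pos [0.4977 0.0074 0.1417] tooly deg -80.76 tilt -0.99999 shift [-0.0003  0.0056  0.0017] yaw -0.0029 j [-0.01  0.3   1.9   0.01  0.94  1.4 ] g 0.6007052688472301 F [-2.29  9.63  6.69]
tail 838 y [-0.1538 -0.143  -0.1206] z 0.0532
pad top 2602 y [0.0492 0.0574 0.0716] z 0.0722
blocktop 9068 y [0.0649 0.1038 0.1527] z 0.0848
```

```bash
python3 -m handwheel '[[[-0.15,0,0,0,0],[-0.1,0,0,0,0],[-0.05,0,0,0,0],[0,0,0,0,0]]]' 20
python3 pad.py w13
```

```text
time_s: 19.42
ee_pos: [0.498, 0.0059, 0.1423]
eef_rot: [-3.13, -0.254, -0.002]
ft_force: [-2.9, 3.8, 11.4]
grip_width: 0.528
t 19.43 pos [0.498  0.0059 0.1423] tooly deg -80.71 tilt -1.0 shift [-0.0004  0.0041  0.0023] yaw -0.0019 j [-0.01  0.3   1.9   0.    0.94  1.4 ] g 0.5281715609166724 F [-2.87  3.82 11.39]
tail 766 y [-0.1521 -0.1413 -0.1207] z 0.0534
pad top 2440 y [0.051  0.057  0.0715] z 0.0722
blocktop 9045 y [0.0648 0.1036 0.1525] z 0.0848
```

```bash
python3 -m handwheel '[[[0.05,0,0,0,0],[0.15,0,0,0,0],[0.3,0,0,0,0],[0.3,0,0,0,0]]]' 20
python3 pad.py w14
```

```text
time_s: 19.98
ee_pos: [0.498, 0.0059, 0.1423]
eef_rot: [-3.13, -0.254, -0.002]
ft_force: [-2.8, 4.1, 11.3]
grip_width: 0.531
t 19.98 pos [0.498  0.0059 0.1423] tooly deg -80.72 tilt -1.0 shift [-0.0003  0.0041  0.0023] yaw -0.002 j [-0.01  0.3   1.9   0.    0.94  1.4 ] g 0.5313472904237915 F [-2.75  4.15 11.33]
tail 772 y [-0.1519 -0.1413 -0.1204] z 0.0533
pad top 2448 y [0.0511 0.0572 0.0719] z 0.0723
blocktop 9041 y [0.0649 0.1036 0.1525] z 0.0848
```

View pics/w14.png

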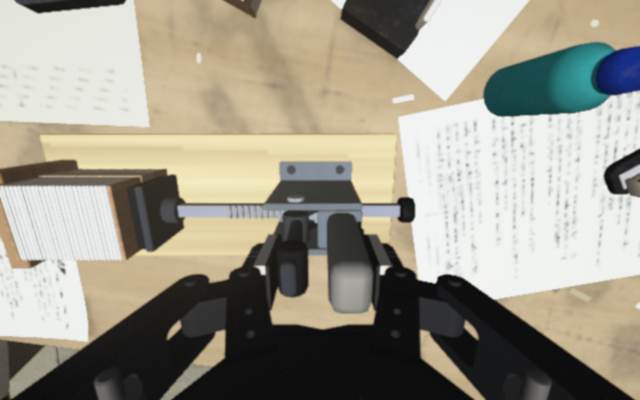

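The trigger stalled at 45 mm opening (full squeeze is 38 mm): about 0.2 rad. The rod has stopped and the block no longer moves. I'll raise the squeeze to 25 N for margin and check with all the cameras.

```bash
python3 -m handwheel '[[[0.3,0,0,0,0],[0.3,0,0,0,0],[0.3,0,0,0,0],[0.3,0,0,0,0]]]' 25
python3 pad.py w15
python3 - <<'E'
from h import *
O=np.array([.4849,.0829]);a=np.radians(9.38);ey=np.array([-np.sin(a),np.cos(a)]);ex=np.array([ey[1],-ey[0]])
V,U=np.mgrid[0:400,0:640]
for n in ['top','side']:
    im,d=eyes.get_image(n); cv2.imwrite(f'pics/{n}15.png',cv2.resize(im[130:280,235:435],None,fx=4,fy=4,interpolation=cv2.INTER_CUBIC)[:,:,::-1])
    p=world(n,U.ravel(),V.ravel(),d.ravel()); q=np.c_[(p[:,:2]-O)@ex,(p[:,:2]-O)@ey,p[:,2]]
    m=(abs(q[:,0])<.05)&(q[:,1]>.055)&(q[:,1]<.146)&(abs(q[:,2]-.085)<.0055)
    print(n,m.sum(),cv2.minAreaRect(q[m][:,:2].astype(np.float32)),np.median(q[m][:,2]))
s=sensors.get_state();print(s['time_s'],s['grip_width'],s['ft_force'])
E
```

```text
time_s: 20.52
ee_pos: [0.4981, 0.0053, 0.1426]
eef_rot: [-3.131, -0.254, -0.003]
ft_force: [-2.6, 0.7, 12.3]
grip_width: 0.514
t 20.52 pos [0.4981 0.0053 0.1426] tooly deg -80.71 tilt -1.0 shift [-0.0004  0.0035  0.0026] yaw -0.002 j [-0.01  0.3   1.9   0.    0.94  1.4 ] g 0.5139806837391151 F [-2.61  0.72 12.27]
tail 762 y [-0.1517 -0.1408 -0.1206] z 0.0535
pad top 2407 y [0.0516 0.057  0.0721] z 0.0723
blocktop 9003 y [0.0648 0.1034 0.1521] z 0.0848
top 397 ((0.0010380316525697708, 0.10185399651527405), (0.05692245438694954, 0.0880780816078186), 0.4419638514518738) 0.0852831742050353
side 350 ((-0.00022194720804691315, 0.10528510808944702), (0.07958286255598068, 0.056006357073783875), 88.66321563720703) 0.08312038332409874
20.675 0.5105479778143348 [-2.2694013   0.67046951 12.38495785]
```

View pics/side15.png

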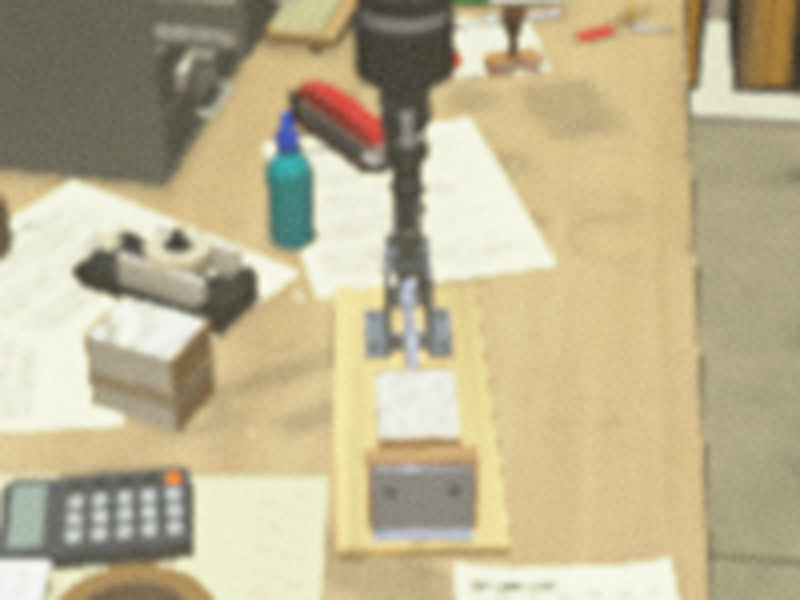

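View pics/top15.png

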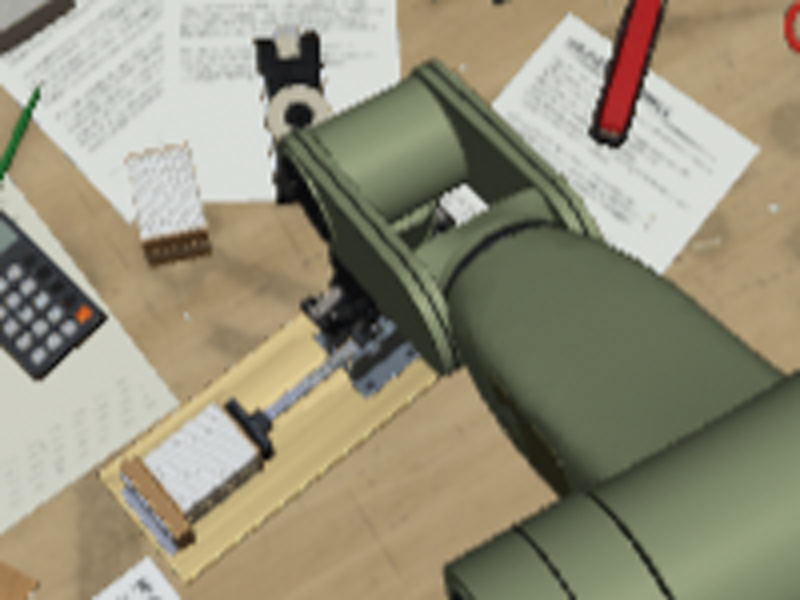

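Top view: the block at (205,455) in the crop sits between the pad and the stop, touching both. Side view: it stands upright, and the bottle and stapler haven't moved. One short hold to check it's steady, then I'll hand in.

```bash
python3 -m handwheel '[[[0.3,0,0,0,0],[0.3,0,0,0,0],[0.3,0,0,0,0],[0.3,0,0,0,0],[0.3,0,0,0,0],[0.3,0,0,0,0]]]' 25
python3 pad.py w16; python3 -c "
from cell import manip
print(manip.job_done())"
```

```text
time_s: 21.42
ee_pos: [0.4981, 0.0053, 0.1425]
eef_rot: [-3.131, -0.254, -0.003]
ft_force: [-3.5, 0.7, 13.1]
grip_width: 0.514
t 21.43 pos [0.4981 0.0053 0.1425] tooly deg -80.72 tilt -1.0 shift [-0.0003  0.0035  0.0025] yaw -0.002 j [-0.01  0.3   1.9   0.    0.94  1.4 ] g 0.5138030816524337 F [-3.51  0.71 13.08]
tail 762 y [-0.1518 -0.1409 -0.1203] z 0.0533
pad top 2403 y [0.0515 0.057  0.0721] z 0.0723
blocktop 8990 y [0.0649 0.1034 0.1465] z 0.0848
the job is handed in; nothing more can be done
None
```

I stood the memo block nearest the base on the press bed and let go of it. Five trigger strokes then clamped it against the stop, and I handed the job in at about 21.5 s still squeezing at 25 N. No verdict was reported.

**Placing:** after release the block measured press x ≈ 1 mm, y ≈ 96 mm, and was square within 0.2°.

**Final position:** in the last checks the block was upright on the bed at y ≈ 105 mm, against the stop, and x was within about 1 mm of the middle. The side view puts it about 1.3° off square and the top view about 0.4°, both well under the limit.

**Clamp:** the trigger stalled at about 44 mm opening, short of the 38 mm end. The grip opening and rod position stayed steady over the last second.

**Pad force:** this is inferred, not measured. The pad looked compressed by about 2–3 mm, and a 25 N squeeze should press with about 28 N, which is inside 10–60 N.

**Disagreements and gaps:**
- The top camera's fit of the block came out 8 mm too long (y ≈ 102 mm). I put that down to the stop's edge being included, since the side and wrist cameras both gave 105 mm.
- The bottle and stapler looked unmoved in the side view. I never positively identified the finished pad; the hand only went over the block, the press and the table between them.

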